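# Gauge two rack frames on a pin and sort them by fit

## Task

Check the bores of the two wooden frames on the pin gauge, one at a time: slide the frame flat along the bench onto the level pin, fully home against the shoulder if it fits, or pressed on the pin's tip if its bore is too small. After its test, and before you move the other frame, slide the frame off to its place: the one that fits onto the rectangular cardboard sheet, the one that does not onto the round cardboard disc. Never lift or tip a frame, leave the other things on the bench alone.

Things in the scene. Friction and masses are not known exactly. Their poses are not given: they have to be found in the camera images.
- frame_a: Grey-brown wooden rack frame lying flat, 120 (x) x 100 (y) x 44 mm high, 0.25 kg; origin: centre of its underside. Front rail (x +15 to +60 mm) with a round through-bore along x, 22 mm up. Behind it a window right through from above (see frame_a_window). Two ball pegs stick out 15 mm at the back. At the start its +x points within 20 degrees of world +x. Only one of the two frames fits the pin.
- frame_b: As frame_a: same shape, sizes, origin and axes; only the size of the bore differs, one is wide enough for the 22 mm pin and the other too small (about 10 mm between them). The gauge tells which.
- frame_a_window (a point): centre of frame_a's rectangular window (x -12.5 mm, 22 mm up): open from top to bench, 55 mm along x (-40 to +15 mm) by 60 mm along y (-30 to +30 mm); closed fingers fit in it to push, hook or spread. Side rails and back rail are 20 mm thick.
- frame_b_window (a point): centre of the same window in frame_b
- frame_a_bore (a point): centre of the bore's mouth in the front face of frame_a (+60 mm x, 22 mm up)
- frame_b_bore (a point): centre of the bore's mouth in the front face of frame_b (+60 mm x, 22 mm up)
- gauge: Pin gauge fixed to the bench: aluminium shoulder block 84 mm wide, 62 mm high, with a level steel pin standing out of its face, 22 mm thick, 40 mm long, 22 mm above the bench. Origin on the bench below the pin's root, in the shoulder face; the pin points along its -x, towards the robot. Fully home: frame origin 60 mm before this origin; too small a bore stops on the tip's taper, 36 mm short.
- gauge_tip (a point): centre of the pin's free end (40 mm before the shoulder, 22 mm above the bench); the last 8 mm taper from 22 to 12 mm in diameter
- pass_sheet: Place for the frame that fits: a flat rectangular cardboard sheet, 170 mm (x) x 190 mm (y), 1 mm thick, with a wooden batten 22 mm high beyond its far (+x) edge (batten's near face 98 mm from the sheet's centre). Origin at the sheet's centre. Lies left or right of the gauge.
- reject_disc: Place for the frame that does not fit: a flat round cardboard disc, 200 mm in diameter, 1 mm thick. Origin at its centre. Lies on the other side of the gauge.
- tape_roll: bystander: roll of clear tape lying flat, 64 mm in diameter, 24 mm high, between the two frames on the robot's side
- glue_bottle: bystander: white glue bottle, 56 mm in diameter, 130 mm high
- bead_jar: bystander: jar of wooden beads, 72 mm in diameter, 90 mm high
- mallet: bystander: hammer 260 mm long lying at the right side
- offcut: bystander: wooden offcut 50 x 90 x 30 mm behind the gauge
- pencil_cup: bystander: grey cup, 70 mm wide, 100 mm high, at the left side
- twine_spool: bystander: spool of twine, 68 mm in diameter, 62 mm high, behind the gauge

How it is judged:
By the outcome, as a careful person would: the job done as asked, in the order asked, and still so for the second after the job is handed in, with the robot touching nothing.
It also fails if it takes over 72 s, if anything falls off the work surface, if the arm or the gripper's body presses on something with over 40 N, if the wrist force passes 120 N, or if a joint passes its speed limit or range.

## Robot

A 7-joint arm with a two-finger parallel gripper is mounted at the origin on the work surface. World frame = base frame: x ahead of the robot, y to its left, z up, the work surface at z = 0. Lengths are in m, angles in rad, forces in N, time in s.
With the tool pointing down it reaches from about 0.425 to 0.875 m from the base axis. Payload 4.7 kg.
Tool frame: the origin (TCP) lies at the very end of the fingers, on their centre line; the grasp point (between the pads) lies ctrl.pinch_z behind it (ctrl.pinch_z is the distance from the TCP to the grasp point, in m); x points along the fingers, y is the direction in which the jaws open and shut, and the axes are right-handed (so a half turn about x gives the same grasp; the last joint's range is limited). The gripper opens to 87 mm and grips with 3 to 60 N. Pads are 19 mm wide; open, the fingers measure 117 mm over their backs; the gripper's body (75 mm by 190 mm) begins 51 mm behind the grasp point.
Start: joints at [-1.264, 0.321, -0.07, 1.45, 0.023, 1.371, -0.057], TCP at [0.188, 0.622, 0.186] pointing down, gripper open.
Joint ranges: [-2.86, 2.86], [-0.3, 2.09], [-1.38, 1.24], [0.06, 2.45], [-1.56, 4.7], [0.09, 2.05], [-2.69, 2.69]. Speed limits (rad/s): [2.57, 2.57, 3.14, 3.14, 3.14, 3.14, 3.14].

## Interface

Orientations are given as a rotation vector (axis times angle).
In Python, from bench import get_state, get_image, camera_info, order, ctrl gives the robot as it stands.
- The arm moves only by the tool jog_arm, never from a script. Its arguments are lists of equal length, an entry for each row: "claw": the finger opening in mm, from 0 to 87; "xyz": the shift along the tool's x, y, z in mm, a list of three; "roll": the turn about the tool's x in degrees. In form: {"claw": [claw, ...], "xyz": [[tx, ty, tz], ...], "roll": [roll, ...]}. A call has 1 to 5 rows; each row is the pose to reach, as a shift and turn from the pose measured when the call began, along the tool's axes at that moment; what a row does not reach only later rows make up. A row lasts 1/10 s, in which the tool goes at most 50 mm and 8.59 degrees, less where a joint would pass 70% of its speed; a pose out of reach is approached as far as the arm can. A call with a gripper value outside its range is refused whole. The fingers move at their own pace and stop on an object; "force" is the grip in N (left out, the last holds). Time passes only in rows, so rows that repeat a pose let the fingers close. It gives the time, the measured TCP pose, the force and the opening at its end, in the units of the state.
- get_state(): the state, without advancing time (a new reading comes with each control period).
- get_image(name): name is "side" or "top"; returns (picture, depth): 420x560x3 uint8, red, green, blue; 420x560 float32, m along the optical axis (not along the pixel's ray), 0 where there is no reading.
- camera_info(name): a dict with "intrinsics" (3x3 intrinsics, pixels), "rvec" (rotation vector, rad) and "tvec" (3), from world to camera coordinates, as OpenCV has them. Camera axes: x right, y down, z forward; pixel columns grow to the right and rows downward; lengths in m; the calibration is good to about 2 mm. A picture is of the moment at which its call begins. camera_info takes no time and is no camera call.
- order.close_job(): hands the job in, once; it reports no verdict.
The state is a dict: "time": time; "joint_positions": joint angles; "qd": joint speeds; "joint_torque": joint torques, N m; "position": TCP position; "tool_rot": TCP orientation; "ft_force": force on the tool from outside, world axes, zero at the start; "torque": the same for the moment, N m; "grip_width": opening from 0.0 (shut) to 1.0 (fully open).
Only numpy, scipy, OpenCV 4.12 (cv2) and the standard library are available. Lean on these libraries where they do the work, as an engineer would, in place of code of your own. Each camera call takes 0.05 s, during which the arm holds its last target. There are 200 camera calls.

## Working session

There is one attempt and no reset: what is moved stays moved. The work goes in short steps, Python scripts to look and compute and a tool call to move; the robot and the scene stay as the last step left them, time stands still between calls to the robot, and variables do not carry over. Pictures are saved under pics/ and viewed, about 8 in all and at most 12, crops included, and the job is handed in when it is done.

Besides the shell and the picture viewer there is one more tool, called after "Emit:" as name(argument=value, ...), one argument or row to a line, values as JSON. jog_arm: Moves the arm, as the interface text tells. Its arguments: {"type":"object","properties":{"claw":{"type":"array"},"xyz":{"type":"array"},"roll":{"type":"array"},"force":{"type":"number"}},"required":["claw","xyz","roll"]}

```bash
ls; mkdir -p pics; cat > h.py <<'E'
import numpy as np, cv2
from bench import get_state, get_image, camera_info, order, ctrl
def cam(n):
    c=camera_info(n); R=cv2.Rodrigues(np.array(c["rvec"],float))[0]; return np.array(c["intrinsics"],float),R,np.array(c["tvec"],float).ravel()
def ray(n,uv,z):
    K,R,t=cam(n); uv=np.atleast_2d(np.array(uv,float)); d=(R.T@np.linalg.inv(K)@np.c_[uv,np.ones(len(uv))].T).T; o=-R.T@t
    return o+d*((z-o[2])/d[:,2])[:,None]
def cloud(n,D):
    K,R,t=cam(n); v,u=np.mgrid[:D.shape[0],:D.shape[1]]
    p=np.linalg.inv(K)@np.stack([u.ravel()*D.ravel(),v.ravel()*D.ravel(),D.ravel()])
    return (R.T@(p-t[:,None])).T.reshape(*D.shape,3)
def proj(n,P):
    K,R,t=cam(n); q=K@(R@np.atleast_2d(P).T+t[:,None]); return (q[:2]/q[2]).T
def snap(n,f):
    im,D=get_image(n); cv2.imwrite(f"pics/{f}.png",im[:,:,::-1]); np.save(f"/tmp/{f}.npy",D); return im,D
E
python3 - <<'E'
from h import *
for n in("top","side"):
    im,D=snap(n,n+"0"); K,R,t=cam(n); print(n,-R.T@t,K[0,0],(D>0).mean())
s=get_state(); print(s["time"],s["position"],s["tool_rot"],cv2.Rodrigues(np.array(s["tool_rot"]))[0].round(3),s["ft_force"],ctrl.pinch_z)
E
```

```text
pics
top [0.29281548 0.00658706 1.40284341] 497.2009985780479 0.9957993197278912
side [ 0.32615105 -0.8890607   0.89850951] 469.0333582574249 0.9958673469387755
0.1 [0.18749985 0.62179766 0.18468581] [ 0.22846384  1.55869981 -0.23109429] [[-0.     0.289  0.957]
 [-0.002  0.957 -0.289]
 [-1.    -0.002  0.   ]] [ 0.73513849 -0.17902798  0.07798537] 0.0187
```

View pics/top0.png

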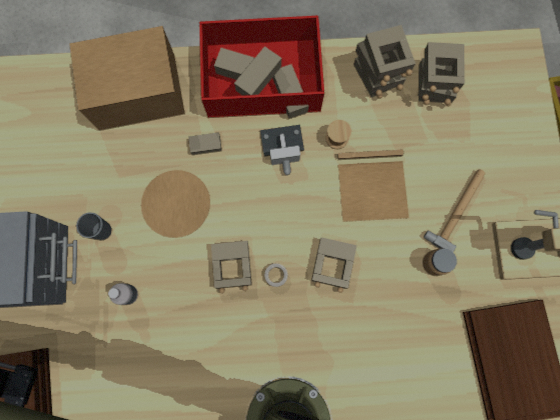

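View pics/side0.png

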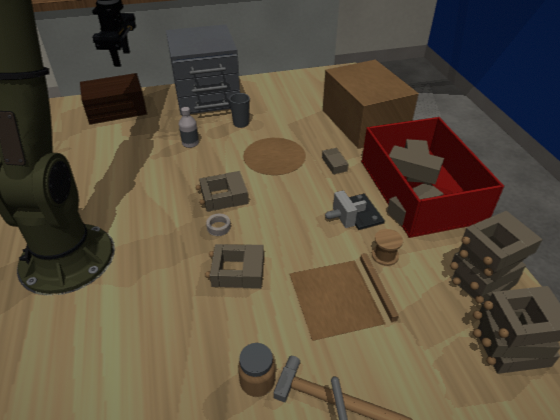

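The top view shows the frames at about (232,265) and (333,263), with the tape roll at (276,274) between them. The gauge is at (284,150) with its pin tip near (286,172), the disc at (175,203) and the sheet at (373,192). The side view agrees.

```bash
cat >> h.py <<'E'
def frames(D,box=None,n="top",zr=(0.036,0.052)):
    P=cloud(n,D); m=((P[...,2]>zr[0])&(P[...,2]<zr[1])).astype(np.uint8)
    m[(P[...,0]<0.3)|(P[...,0]>0.9)|(abs(P[...,1])>0.45)]=0
    out=[]
    for c in cv2.findContours(m,cv2.RETR_EXTERNAL,cv2.CHAIN_APPROX_NONE)[0]:
        if cv2.contourArea(c)<250: continue
        uv=c[:,0,:].astype(float); X=ray(n,uv,0.044)[:,:2]
        r=cv2.minAreaRect((X*1000).astype(np.float32)); out.append(r)
    return out,m,P
E
python3 - <<'E'
from h import *
im=cv2.imread("pics/top0.png"); D=np.load("/tmp/top0.npy")
o,m,P=frames(D)
for r in o: print("rect mm",np.round(r[0],1),np.round(r[1],1),round(r[2],1))
print("bench z",np.median(P[300:340,180:260,2]), "frame z",[np.round(np.median(P[...,2][m>0]),4)])
# gauge
for z0,z1,nm in((.055,.07,"block"),(.025,.04,"pin")):
    q=((P[...,2]>z0)&(P[...,2]<z1)); q[:,:255]=0;q[:,310:]=0;q[:115]=0;q[190:]=0
    v,u=np.nonzero(q); X=P[q]; print(nm,len(u),u.min(),u.max(),v.min(),v.max(),X.min(0).round(4),X.max(0).round(4),X.mean(0).round(4))
hsv=cv2.cvtColor(im,cv2.COLOR_BGR2HSV)
for (u,v) in((175,203),(373,192),(150,240)): print(hsv[v,u])
for (u,v) in((175,203),(373,192)):
    ref=hsv[v-8:v+8,u-8:u+8].reshape(-1,3).mean(0); d=np.abs(hsv.astype(float)-ref); k=((d[...,0]<5)&(d[...,2]<30)&(d[...,1]<50)).astype(np.uint8)
    k=cv2.morphologyEx(k,cv2.MORPH_OPEN,np.ones((3,3)))
    l=cv2.connectedComponents(k)[1]; c=(l==l[v,u]).astype(np.uint8); cc=max(cv2.findContours(c,0,1)[0],key=len)
    X=ray("top",cc[:,0,:],0.001)[:,:2]*1000; print(cv2.minAreaRect(X.astype(np.float32)))
for f,(u0,u1,v0,v1) in {"z":(200,370,110,300)}.items(): cv2.imwrite("pics/crop0.png",cv2.resize(im[v0:v1,u0:u1],None,fx=3,fy=3,interpolation=2))
E
```

```text
rect mm [422.1 135.3] [120.6 100.7] 2.5
rect mm [ 410.8 -146.3] [100.4 121. ] 73.8
bench z 0.0008094341040299742 frame z [np.float64(0.0443)]
block 310 269 299 146 159 [ 0.7076 -0.0717  0.055 ] [0.7439 0.0128 0.0693] [ 0.7251 -0.0304  0.0624]
pin 152 265 299 115 174 [ 0.6716 -0.072   0.025 ] [0.8504 0.0222 0.0399] [ 0.7168 -0.0332  0.0323]
[ 17 104 149]
[ 17 105 150]
[ 33  51 164]
((610.6207885742188, 290.8356628417969), (198.44395446777344, 198.50242614746094), 44.220481872558594)
((615.2244262695312, -280.0799255371094), (193.34170532226562, 170.9459991455078), 89.65747833251953)
```

View pics/crop0.png

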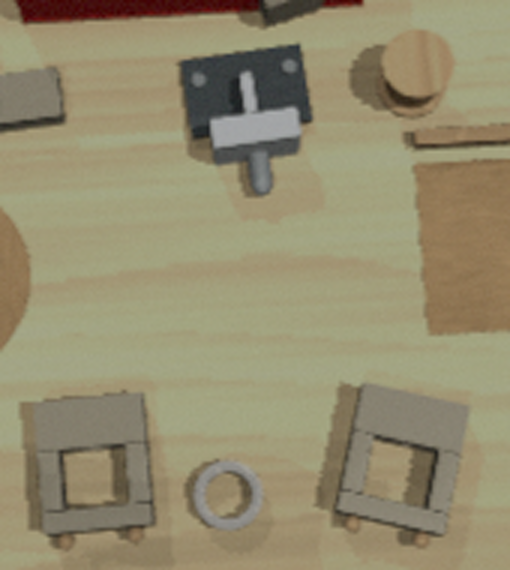

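The crop shows the gauge turned a few degrees counter-clockwise. The block top runs from about (212,122) to (300,110) and the pin tip is at (263,193). I'll measure its yaw from both views.

```bash
cat >> h.py <<'E'
def plan(target,yaw,z=None):
    s=get_state(); p=np.array(s["position"]); R=cv2.Rodrigues(np.array(s["tool_rot"]))[0]
    t=np.array([*target,p[2] if z is None else z]); a=np.degrees(np.arctan2(R[1,2],R[0,2]))
    print("t",round(s["time"],2),"tcp",(p*1000).round(1),"yaw",round(a,2),"-> xyz",(R.T@(t-p)*1000).round(1),"roll",round(a-yaw,2))
def at(o,yaw,l):  # frame-local point (mm) -> world m
    c,s=np.cos(np.radians(yaw)),np.sin(np.radians(yaw)); return np.array([o[0]+c*l[0]-s*l[1],o[1]+s*l[0]+c*l[1]])/1000
E
python3 - <<'E'
from h import *
for n in("top","side"):
    D=np.load(f"/tmp/{n}0.npy"); P=cloud(n,D)
    roi=(P[...,0]>.64)&(P[...,0]<.76)&(P[...,1]>-.09)&(P[...,1]<.04)
    b=roi&(P[...,2]>.0585)&(P[...,2]<.066); X=P[b]*1000
    print(n,"block",b.sum(),cv2.minAreaRect(X[:,:2].astype(np.float32)),np.median(X[:,2]), P[roi][:,2].max())
    pin=roi&(P[...,2]>.026)&(P[...,2]<.04)&(P[...,0]<.704); X=P[pin]*1000
    print(" pin",pin.sum(),X.min(0).round(1),X.max(0).round(1)); print(" line",cv2.fitLine(X[:,:2].astype(np.float32),2,0,.01,.01).ravel(), "mean",X.mean(0))
    if n=="side":
        f=P[(P[...,2]>.015)&(P[...,2]<.055)&(P[...,0]>.69)&(P[...,0]<.725)&(P[...,1]>-.08)&(P[...,1]<.02)]*1000; print(" facepts",len(f))
        o,m,_=frames(D,n=n); print([[np.round(q,1) for q in r] for r in o])
    o=(P[...,2]>.05)&(P[...,0]>.25)&(P[...,0]<.6)&(abs(P[...,1])<.55)
    l,k,st,ce=cv2.connectedComponentsWithStats(o.astype(np.uint8))
    for i in range(1,l):
        if st[i,4]>60: print("  tall",P[k==i].mean(0).round(3),P[k==i].max(0).round(3),P[k==i].min(0).round(3))
E
```

```text
top block 241 ((725.6209716796875, -29.97254180908203), (30.49565887451172, 83.52803039550781), 4.99148416519165) 62.35766215366657 0.07025943775883521
 pin 66 [671.6 -42.5  26. ] [703.5 -22.2  36.6]
 line [ 9.9999940e-01 -1.1145452e-03  6.8783942e+02 -3.3327900e+01] mean [687.8394361  -33.32789974  31.69671699]
  tall [0.541 0.502 0.092] [0.576 0.537 1.403] [0.293 0.007 0.05 ]
  tall [ 0.395 -0.424  0.087] [0.43  0.007 1.403] [ 0.293 -0.464  0.05 ]
  tall [0.356 0.417 0.096] [0.386 0.453 0.139] [0.33  0.397 0.05 ]
side block 238 ((724.0381469726562, -33.153568267822266), (30.282400131225586, 87.82074737548828), 5.222046852111816) 62.6744857629285 0.06742037520898964
 pin 66 [670.4 -49.1  26. ] [703.5 -28.8  37.7]
 line [ 9.9936122e-01  3.5736542e-02  6.8730951e+02 -3.9903381e+01] mean [687.30947959 -39.9033802   31.52877384]
 facepts 238
[[array([ 409.2, -152.1]), array([108.8, 120.3]), np.float64(73.6)], [array([420.8, 128.5]), array([121.2, 113. ]), np.float64(3.0)]]
  tall [0.54  0.494 0.082] [0.574 0.538 0.106] [0.507 0.461 0.05 ]
  tall [0.356 0.408 0.088] [0.384 0.437 0.135] [0.328 0.391 0.05 ]
  tall [ 0.394 -0.444  0.082] [ 0.43  -0.404  0.096] [ 0.359 -0.472  0.05 ]
```

```bash
python3 - <<'E'
from h import *
plan(at((422.1,135.3),3,(-5,0)),3,0.10); plan(at((422.1,135.3),3,(-5,0)),3,0.185)
E
```

```text
t 0.1 tcp [187.5 621.8 184.7] yaw -16.77 -> xyz [  85.4 -399.6  360.3] roll -19.77
t 0.1 tcp [187.5 621.8 184.7] yaw -16.77 -> xyz [   0.4 -399.8  360.3] roll -19.77
```

Emit:
jog_arm(
  claw=[0,0,0,0,0],
  xyz=[
    [0,-400,360],
    [0,-400,360],
    [0,-400,360],
    [0,-400,360],
    [0,-400,360],
  ],
  roll=[0,0,0,0,0],
  force=20,
)

```text
time: 0.6
position: [0.2944, 0.3939, 0.1851]
tool_rot: [0.228, 1.559, -0.231]
ft_force: [-0.4, 1.4, 1.0]
grip_width: 0.63
```

```bash
python3 - <<'E'
from h import *
plan(at((422.1,135.3),3,(-5,0)),3,0.10)
E
```

```text
t 0.6 tcp [294.4 393.9 185.1] yaw -16.77 -> xyz [  85.6 -212.3  192.1] roll -19.77
```

Emit:
jog_arm(
  claw=[0,0,0,0,0],
  xyz=[
    [0,-212,192],
    [0,-212,192],
    [0,-212,192],
    [40,-212,192],
    [85,-212,192],
  ],
  roll=[-4,-8,-12,-16,-20],
)

```text
time: 1.1
position: [0.398, 0.1798, 0.1424]
tool_rot: [-0.044, 1.566, 0.046]
ft_force: [1.0, 0.1, -0.6]
grip_width: 0.173
```

```bash
python3 - <<'E'
from h import *
plan(at((422.1,135.3),3,(-5,0)),3,0.06)
E
```

```text
t 1.1 tcp [398.  179.8 142.4] yaw 3.28 -> xyz [ 82.4 -45.8  16.2] roll 0.28
```

Emit:
jog_arm(
  claw=[0,0,0,0,0],
  xyz=[
    [20,-46,16],
    [60,-46,16],
    [82,-46,16],
    [82,-46,16],
    [82,-46,16],
  ],
  roll=[0,0,0,0,0],
)

```text
time: 1.6
position: [0.4169, 0.135, 0.0607]
tool_rot: [-0.045, 1.566, 0.046]
ft_force: [0.7, 0.2, 0.1]
grip_width: 0.004
```

```bash
python3 - <<'E'
from h import *
plan(at((422.1,135.3),3,(-5,0)),3,0.006)
im,D=snap("side","side1"); im,D=snap("top","top1")
a=cv2.imread("pics/side1.png")[130:280,150:330]; b=cv2.imread("pics/top1.png")[200:350,180:360]
cv2.imwrite("pics/c1.png",cv2.resize(np.hstack([a,b]),None,fx=2.2,fy=2.2))
E
```

```text
t 1.6 tcp [416.9 135.   60.7] yaw 3.31 -> xyz [54.7  0.   0. ] roll 0.31
```

View pics/c1.png

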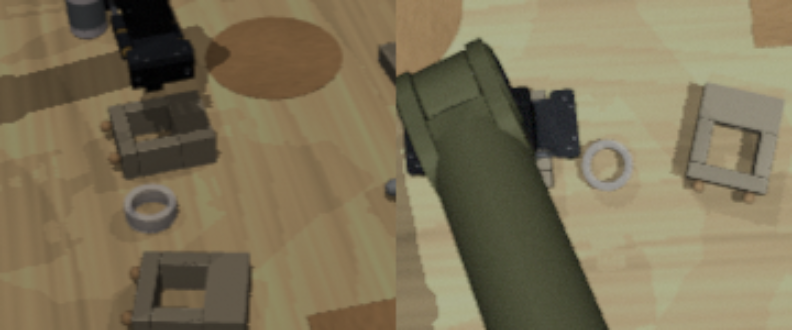

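The closed fingers hover over the left frame's window, at about (160,90) in the side half of the picture. I'll go down and then spread.

Emit:
jog_arm(
  claw=[0,0,0,0,0],
  xyz=[
    [15,0,0],
    [30,0,0],
    [45,0,0],
    [53,0,0],
    [53,0,0],
  ],
  roll=[0,0,0,0,0],
)

```text
time: 2.2
position: [0.4182, 0.1361, 0.0089]
tool_rot: [-0.045, 1.564, 0.048]
ft_force: [-0.4, 0.1, 0.6]
grip_width: 0.004
```

Emit:
jog_arm(
  claw=[40,40,40,40,40],
  xyz=[
    [0,0,0],
    [0,0,0],
    [0,0,0],
    [0,0,0],
    [0,0,0],
  ],
  roll=[0,0,0,0,0],
  force=20,
)

```text
time: 2.7
position: [0.4184, 0.1362, 0.0092]
tool_rot: [-0.044, 1.564, 0.048]
ft_force: [1.0, -0.5, -0.5]
grip_width: 0.372
```

Emit:
jog_arm(
  claw=[40,40,40,40,40],
  xyz=[
    [0,0,0],
    [0,0,0],
    [0,0,5],
    [0,0,10],
    [0,0,15],
  ],
  roll=[0,0,0,0,0],
)

```text
time: 3.2
position: [0.434, 0.1371, 0.0093]
tool_rot: [-0.044, 1.564, 0.048]
ft_force: [-0.0, 0.4, 0.6]
grip_width: 0.46
```

```bash
python3 - <<'E'
from h import *
s=get_state(); print(s["ft_force"],s["torque"],s["grip_width"]*87)
plan(at((710.4,-31.3),5,(-115+4.5,0)),5,0.008)
im,D=snap("side","side2")
# frame position from side: top face front/right corners, coarse
P=cloud("side",D); m=(P[...,2]>.038)&(P[...,2]<.05)&(P[...,1]>.06)&(P[...,1]<.2)&(P[...,0]<.55)&(P[...,0]>.34)
print(m.sum(),P[m].min(0),P[m].max(0))
a=im[130:280,150:330,::-1]; cv2.imwrite("pics/c2.png",cv2.resize(a,None,fx=3,fy=3))
E
```

```text
[-0.00760717  0.35949011  0.5765769 ] [ 0.05236876  0.01111181 -0.02318675] 39.976528451090914
t 3.2 tcp [434.  137.1   9.3] yaw 3.37 -> xyz [   2.  -187.5  155.6] roll -1.63
595 [0.35898633 0.07680975 0.03800953] [0.48271304 0.18333141 0.0498279 ]
```

View pics/c2.png

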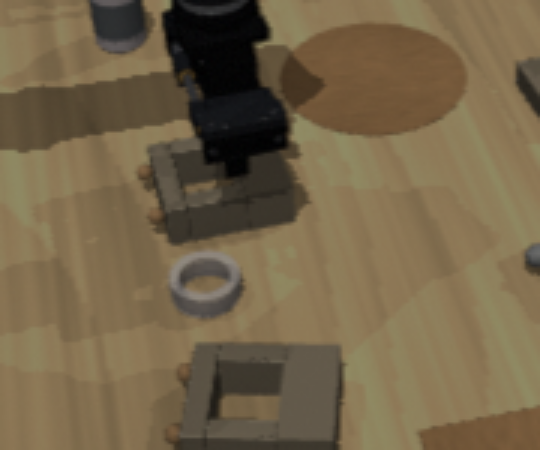

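Fingers are in the window near (235,170), but an opening of 40 mm doesn't touch the rails yet, so the finger tips are thinner than I assumed. I'll open wider and see where they stall.

Emit:
jog_arm(
  claw=[64,64,64,64,64],
  xyz=[
    [0,0,0],
    [0,0,0],
    [0,0,0],
    [0,0,0],
    [0,0,0],
  ],
  roll=[0,0,0,0,0],
  force=25,
)

```text
time: 3.75
position: [0.4349, 0.1372, 0.0095]
tool_rot: [-0.044, 1.563, 0.048]
ft_force: [-0.4, -0.9, 0.0]
grip_width: 0.724
```

```bash
python3 - <<'E'
from h import *
s=get_state(); print(s["ft_force"],s["torque"],s["grip_width"]*87)
plan(at((710.4,-31.3),5,(-115+4.5,0)),5,0.008)
E
```

```text
[-0.36257096 -0.94503807  0.01973722] [0.05245406 0.00458269 0.06956229] 62.976862679924714
t 3.75 tcp [434.9 137.2   9.5] yaw 3.36 -> xyz [   2.3 -187.5  154.7] roll -1.64
```

```bash
python3 - <<'E'
from h import *
im,D=snap("side","side3"); i2,D2=snap("top","top3")
a=im[150:220,190:260,::-1]; b=i2[230:300,200:270,::-1]; cv2.imwrite("pics/c3.png",cv2.resize(np.hstack([a,b]),None,fx=5.5,fy=5.5,interpolation=cv2.INTER_CUBIC))
s=get_state(); print(s["grip_width"])
E
```

```text
0.733859575335525
```

View pics/c3.png

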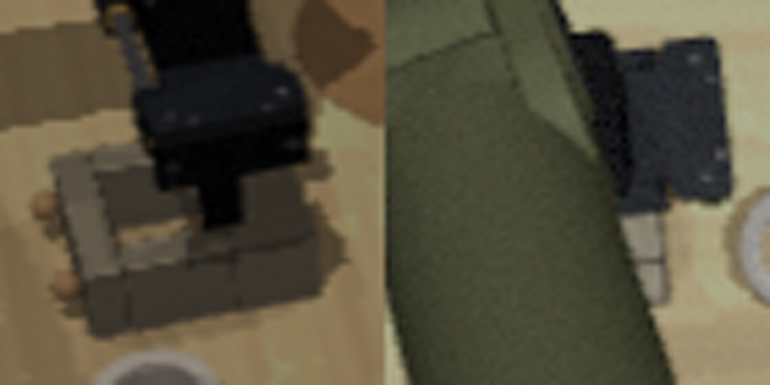

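The side finger at about (220,200) goes down inside the window, close to the near rail. I'll open a little more to find the stall.

Emit:
jog_arm(
  claw=[72,72,72,72],
  xyz=[
    [0,0,0],
    [0,0,0],
    [0,0,0],
    [0,0,0],
  ],
  roll=[0,0,0,0],
)

```text
time: 4.25
position: [0.4349, 0.1372, 0.0095]
tool_rot: [-0.044, 1.562, 0.048]
ft_force: [0.8, 0.4, -0.1]
grip_width: 0.829
```

```bash
python3 - <<'E'
from h import *
s=get_state(); print(s["ft_force"],s["torque"],s["grip_width"]*87)
im,D=snap("side","side4"); im0=cv2.imread("pics/side3.png")
def edges(D):
    P=cloud("side",D); m=(P[...,2]>.04)&(P[...,2]<.05)&(P[...,1]>.06)&(P[...,1]<.2)&(P[...,0]<.55)&(P[...,0]>.34); return m
a=edges(np.load("/tmp/side0.npy"));b=edges(D)
for m in(a,b):
    v,u=np.nonzero(m); print(u.min(),u.max(),v.min(),v.max())
k=[0,1,2,3]
for f in("side0","side2","side3","side4"):
    D=np.load(f"/tmp/{f}.npy"); P=cloud("side",D)
    q=P[(P[...,2]>.01)&(P[...,2]<.036)&(P[...,1]>.05)&(P[...,1]<.095)&(P[...,0]<.47)&(P[...,0]>.37)]; print(f,len(q),np.polyfit(q[:,0],q[:,1],1),q.mean(0))
E
```

```text
[ 0.77247696  0.4344182  -0.0968487 ] [ 0.07454561  0.04979296 -0.00315796] 72.08578139073927
199 247 171 202
199 247 176 201
side0 252 [0.0470596  0.06363855] [0.41971946 0.08339038 0.02312941]
side2 245 [0.04701498 0.06356624] [0.42020232 0.08332205 0.02371288]
side3 248 [0.04908906 0.0630079 ] [0.41908009 0.08358015 0.02260113]
side4 258 [0.04867918 0.06299641] [0.4195962  0.08342201 0.023341  ]
```

```bash
python3 - <<'E'
from h import *
for f in("side2","side3","side4"):
    im=cv2.cvtColor(cv2.imread(f"pics/{f}.png"),cv2.COLOR_BGR2GRAY); D=np.load(f"/tmp/{f}.npy"); P=cloud("side",D)
    for z0,z1 in((.03,.047),(.048,.062),(.085,.1)):
        q=(P[...,2]>z0)&(P[...,2]<z1)&(P[...,1]>.05)&(P[...,1]<.25)&(P[...,0]<.5)&(P[...,0]>.40)&(im<38)
        if q.sum(): print(f,z0,q.sum(),"y",np.percentile(P[q][:,1],[5,25,50,90]).round(4),"x",np.percentile(P[q][:,0],[5,95]).round(4))
a=cv2.imread("pics/side4.png")[160:215,195:265]; cv2.imwrite("pics/c4.png",cv2.resize(a,None,fx=10,fy=10,interpolation=cv2.INTER_CUBIC))
E
```

```text
side2 0.03 7 y [0.0831 0.0861 0.1092 0.1517] x [0.4174 0.4563]
side2 0.048 31 y [0.1057 0.1078 0.1095 0.1124] x [0.4253 0.4472]
side3 0.03 9 y [0.0836 0.0874 0.1002 0.1075] x [0.4304 0.4462]
side3 0.048 30 y [0.0947 0.097  0.0981 0.1008] x [0.4273 0.4479]
side4 0.03 8 y [0.0837 0.092  0.0967 0.1393] x [0.4341 0.4721]
side4 0.048 28 y [0.0925 0.0937 0.0942 0.0965] x [0.427  0.4468]
side4 0.085 3 y [0.0866 0.0871 0.0878 0.0895] x [0.437  0.4444]
```

View pics/c4.png

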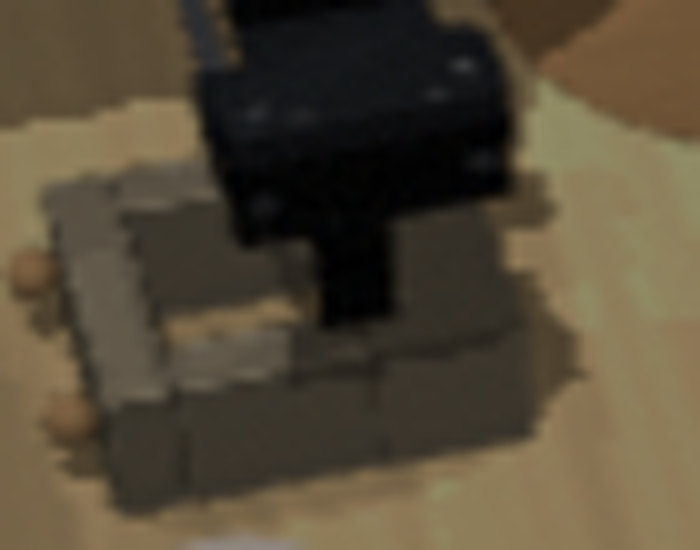

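```bash
python3 - <<'E'
from h import *
o=(422.1,135.3)
for ly in(-30,-50):
    for z in(.044,): print("edge ly",ly,[proj("side",[*at(o,3,(lx,ly)),z])[0].round(1) for lx in(-40,-10,13,15)])
print("top back corners",proj("side",[*at(o,3,(-60,-50)),.044])[0],proj("side",[*at(o,3,(-60,50)),.044])[0])
s=get_state(); p=np.array(s["position"]); R=cv2.Rodrigues(np.array(s["tool_rot"]))[0]
for h in(20,28,36,43):
    print(h,[proj("side",p+R@np.array([-d/1000,-h/1000,0]))[0].round(1) for d in(0,35,45,60,70)])
for f in("side2","side3","side4"):
  im=cv2.cvtColor(cv2.imread(f"pics/{f}.png"),cv2.COLOR_BGR2GRAY); P=cloud("side",np.load(f"/tmp/{f}.npy"))
  print(f)
  for v in range(180,200,2): print(v,im[v,226:240:2],(P[v,230]*1000).round(0))
E
```

```text
edge ly -30 [array([211.3, 194. ]), array([221.9, 191.9]), array([230. , 190.3]), array([230.7, 190.1])]
edge ly -50 [array([212.7, 198.6]), array([223.5, 196.4]), array([231.6, 194.8]), array([232.3, 194.6])]
top back corners [205.44222419 200.06304016] [198.96679548 177.8609506 ]
20 [array([230., 197.]), array([229. , 187.7]), array([228.7, 185. ]), array([228.3, 180.8]), array([228., 178.])]
28 [array([230.7, 198.8]), array([229.7, 189.5]), array([229.4, 186.7]), array([229. , 182.6]), array([228.7, 179.8])]
36 [array([231.3, 200.6]), array([230.3, 191.2]), array([230.1, 188.5]), array([229.6, 184.4]), array([229.3, 181.6])]
43 [array([231.9, 202.1]), array([230.9, 192.8]), array([230.6, 190.1]), array([230.2, 186. ]), array([229.9, 183.2])]
side2
180 [ 1  4  3  3  5  6 11] [433.  51. 126.]
182 [ 4  6  5 12 48 48 49] [432.  50. 120.]
184 [ 3  3  2 16 48 48 48] [438. 106.  66.]
186 [ 2  5  1 15 49 49 48] [438. 108.  57.]
188 [ 4  8 20 36 48 49 48] [437. 108.  51.]
190 [55 46 41 48 48 48 48] [438. 114.  38.]
192 [54 55 51 47 48 48 47] [436. 102.  41.]
194 [55 53 50 48 45 43 40] [434
[... 292 characters left out ...]
1  3  3 32 49 47] [436. 100.  58.]
190 [37  2  2 10 36 49 48] [436. 101.  50.]
192 [44 38 37 42 49 48 48] [435.  97.  45.]
194 [46 56 55 48 47 43 40] [434.  90.  44.]
196 [52 41 41 35 53 55 54] [433.  85.  42.]
198 [54 53 54 45 54 54 55] [432.  85.  34.]
side4
180 [ 0  3  3  5  3  6 12] [433.  52. 125.]
182 [ 5  8  2  5 34 48 49] [432.  50. 120.]
184 [14  2  4  2 30 50 49] [437.  91.  79.]
186 [22  0  1  2 30 49 47] [436.  92.  71.]
188 [33  4  2  3 28 47 49] [436.  92.  64.]
190 [47  0  1  3 23 48 48] [435.  92.  57.]
192 [40 13 21 38 44 49 49] [435.  94.  48.]
194 [45 47 53 48 47 43 40] [434.  87.  47.]
196 [49 42 39 35 53 54 53] [432.  82.  45.]
198 [52 53 53 45 55 54 54] [432.  86.  33.]
```

```bash
python3 - <<'E'
from h import *
for f in("side0","side1","side4"):
  im=cv2.cvtColor(cv2.imread(f"pics/{f}.png"),cv2.COLOR_BGR2GRAY); P=cloud("side",np.load(f"/tmp/{f}.npy"))
  c=(.188,.622) if f=="side0" else ((.417,.135) if f=="side1" else (.435,.137))
  m=(im<25)&(abs(P[...,0]-c[0])<.02)&(abs(P[...,1]-c[1])<.11)&(P[...,2]>.03)
  q=P[m]; o=np.argsort(q[:,2])[:12]; print(f,m.sum()); print((q[o]*1000).round(0).astype(int).tolist())
s=get_state(); print(s["joint_positions"],s["position"])
E
```

```text
side0 1132
[[200, 642, 30], [169, 643, 31], [207, 647, 31], [183, 639, 31], [193, 635, 31], [180, 645, 31], [183, 644, 32], [186, 636, 32], [187, 649, 32], [190, 648, 32], [193, 640, 33], [180, 634, 34]]
side1 1479
[[422, 126, 104], [417, 127, 104], [412, 128, 104], [408, 123, 105], [414, 126, 105], [420, 129, 105], [425, 127, 105], [419, 124, 105], [409, 126, 106], [423, 126, 106], [417, 127, 107], [414, 124, 110]]
side4 1433
[[444, 98, 47], [432, 96, 47], [435, 94, 48], [441, 97, 48], [429, 94, 50], [427, 94, 50], [447, 97, 50], [438, 95, 50], [432, 95, 51], [435, 94, 52], [438, 96, 53], [444, 94, 53]]
[-0.77395554  0.07195448  0.42465134  2.13319727 -0.03653877  0.93491885
  1.30063774] [0.43491815 0.1372149  0.00950733]
```

The depth data shows the finger tips about 40 mm higher than the reported TCP: real z is about 0.047 when 0.0095 is reported. So the spread happened above the frame, which hasn't moved. I'll raise, close, recentre, then go down further while watching the force.

Emit:
jog_arm(
  claw=[0,0,0,0,0],
  xyz=[
    [-12,0,0],
    [-12,0,-8],
    [-12,0,-16],
    [-12,0,-18],
    [-12,0,-18],
  ],
  roll=[0,0,0,0,0],
)

```text
time: 4.8
position: [0.4161, 0.1362, 0.0212]
tool_rot: [-0.044, 1.563, 0.049]
ft_force: [0.1, 0.5, 0.2]
grip_width: 0.458
```

Emit:
jog_arm(
  claw=[0,0,0,0,0],
  xyz=[
    [0,0,0],
    [0,0,0],
    [0,0,0],
    [0,0,0],
    [0,0,0],
  ],
  roll=[0,0,0,0,0],
)

```text
time: 5.3
position: [0.4162, 0.1362, 0.0212]
tool_rot: [-0.044, 1.563, 0.048]
ft_force: [-0.2, -0.3, 0.1]
grip_width: 0.034
```

```bash
cat >> h.py <<'E'
def tip(f):
    im=cv2.cvtColor(cv2.imread(f"pics/{f}.png"),cv2.COLOR_BGR2GRAY); P=cloud("side",np.load(f"/tmp/{f}.npy"))
    s=get_state(); c=s["position"]
    m=(im<25)&(abs(P[...,0]-c[0])<.02)&(abs(P[...,1]-c[1])<.07)&(P[...,2]>.02)&(P[...,2]<c[2]+.085)
    q=P[m]*1000; print("tip z",np.percentile(q[:,2],[0,5,10]).round(0),"x",np.percentile(q[:,0],[5,95]).round(1),"y",np.percentile(q[:,1],[5,50,95]).round(1),"rep",(np.array(c)*1000).round(1),"ft",np.round(s["ft_force"],1),"w",s["grip_width"]*87)
E
python3 - <<'E'
from h import *
snap("side","side5"); tip("side5")
plan(at((422.1,135.3),3,(-5,0)),3,-0.030)
E
```

```text
tip z [29. 36. 46.] x [407.1 427. ] y [125.3 128.  161.9] rep [416.1 136.2  21.2] ft [ 0.3 -0.3  0.1] w 1.90088038459502
t 5.35 tcp [416.1 136.2  21.2] yaw 3.39 -> xyz [51.2 -1.3  0.5] roll 0.39
```

Emit:
jog_arm(
  claw=[0,0,0,0,0],
  xyz=[
    [10,-1,0],
    [20,-1,0],
    [30,-1,0],
    [40,-1,0],
    [40,-1,0],
  ],
  roll=[0,0,0,0,0],
)

```text
time: 5.85
position: [0.415, 0.1345, -0.0207]
tool_rot: [-0.046, 1.566, 0.047]
ft_force: [-0.4, -0.4, -1.0]
grip_width: 0.008
```

Emit:
jog_arm(
  claw=[0,0,0],
  xyz=[
    [3,0,0],
    [6,0,0],
    [9,0,0],
  ],
  roll=[0,0,0],
)

```text
time: 6.15
position: [0.4152, 0.1346, -0.0297]
tool_rot: [-0.046, 1.566, 0.047]
ft_force: [0.3, -0.2, 0.3]
grip_width: 0.004
```

```bash
python3 - <<'E'
from h import *
im,D=snap("side","side6"); tip("side6")
P=cloud("side",D); g=cv2.cvtColor(cv2.imread("pics/side6.png"),cv2.COLOR_BGR2GRAY)
for u in(222,225,228):
    print(u,[(v,int(g[v,u]),(P[v,u]*1000).round(0).astype(int).tolist()) for v in range(180,200,2)])
cv2.imwrite("pics/c6.png",cv2.resize(im[150:215,190:260,::-1],None,fx=8,fy=8,interpolation=cv2.INTER_CUBIC))
E
```

```text
Traceback (most recent call last):
  File "h.py", line 35, in tip
    q=P[m]*1000; print("tip z",np.percentile(q[:,2],[0,5,10]).round(0),"x",np.percentile(q[:,0],[5,95]).round(1),"y",np.percentile(q[:,1],[5,50,95]).round(1),"rep",(np.array(c)*1000).round(1),"ft",np.round(s["ft_force"],1),"w",s["grip_width"]*87)
                               ~~~~~~~~~~~~~^^^^^^^^^^^^^^^^^
IndexError: index -1 is out of bounds for axis 0 with size 0
```

There's no force at a reported z of -30 mm, so the tips really are inside the window. Spreading.

Emit:
jog_arm(
  claw=[60,60,60,60,60],
  xyz=[
    [0,0,0],
    [0,0,0],
    [0,0,0],
    [0,0,0],
    [0,0,0],
  ],
  roll=[0,0,0,0,0],
  force=15,
)

```text
time: 6.7
position: [0.4149, 0.1343, -0.03]
tool_rot: [-0.046, 1.566, 0.047]
ft_force: [-0.1, -0.9, 0.1]
grip_width: 0.371
```

Emit:
jog_arm(
  claw=[60,60,60,60,60],
  xyz=[
    [0,0,0],
    [0,0,0],
    [0,0,0],
    [0,0,0],
    [0,0,0],
  ],
  roll=[0,0,0,0,0],
)

```text
time: 7.2
position: [0.4149, 0.1341, -0.03]
tool_rot: [-0.046, 1.566, 0.047]
ft_force: [-0.0, -1.7, -0.9]
grip_width: 0.412
```

```bash
python3 - <<'E'
from h import *
s=get_state(); print(s["ft_force"],s["torque"],s["grip_width"]*87)
im,D=snap("side","side7")
P=cloud("side",D); g=cv2.cvtColor(cv2.imread("pics/side7.png"),cv2.COLOR_BGR2GRAY)
q=P[(P[...,2]>.01)&(P[...,2]<.036)&(P[...,1]>.05)&(P[...,1]<.11)&(P[...,0]<.47)&(P[...,0]>.37)]; print(len(q),np.polyfit(q[:,0],q[:,1],1),q.mean(0))
plan(at((710.4,-31.3),5,(-115+4.5,0)),5)
E
```

```text
[-0.00450887 -1.74351843 -0.89256611] [-0.18182371  0.0049867   0.0351564 ] 35.812759073364276
247 [0.05008703 0.06460179] [0.41971323 0.08562398 0.02271388]
t 7.25 tcp [414.9 134.1 -30. ] yaw 3.38 -> xyz [   0.7 -185.7  174.7] roll -1.62
```

The fingers stalled at 35.8 mm, so the rails are held from inside and the frame moved only 2 mm to centre itself. I'll ease off, bring the fingers up to the front rail wall, and spread again more firmly.

Emit:
jog_arm(
  claw=[24,24,24,24,24],
  xyz=[
    [0,0,0],
    [0,0,0],
    [0,0,5],
    [0,0,10],
    [0,0,12],
  ],
  roll=[0,0,0,0,0],
)

```text
time: 7.75
position: [0.4281, 0.1352, -0.0298]
tool_rot: [-0.046, 1.565, 0.047]
ft_force: [0.4, -0.3, -0.1]
grip_width: 0.32
```

Emit:
jog_arm(
  claw=[60,60,60,60,60],
  xyz=[
    [0,0,3],
    [0,0,3],
    [0,0,3],
    [0,0,3],
    [0,0,3],
  ],
  roll=[0,0,0,0,0],
  force=30,
)

```text
time: 8.25
position: [0.4312, 0.1354, -0.0297]
tool_rot: [-0.046, 1.564, 0.047]
ft_force: [0.9, -0.2, -0.8]
grip_width: 0.417
```

```bash
cat >> h.py <<'E'
def sideframe(D,c,yaw):
    """frame pose in side-camera coords: near side face (local y=-50) and front end of the top face, around guess c (mm)"""
    P=cloud("side",D)*1000; a=np.radians(yaw); d=P[...,:2]-np.array(c); x=d[...,0]*np.cos(a)+d[...,1]*np.sin(a); y=-d[...,0]*np.sin(a)+d[...,1]*np.cos(a); z=P[...,2]
    m=(z>8)&(z<36)&(abs(x)<55)&(y<-35)&(y>-65); k=np.polyfit(x[m],y[m],1)
    r=np.abs(y-np.polyval(k,x))<5; k=np.polyfit(x[m&r],y[m&r],1)
    t=(z>36)&(z<52)&(y<0)&(y>-50)&(x>20)&(x<90); fx=np.percentile(x[t],98) if t.any() else np.nan
    b=(z>36)&(z<52)&(y<-25)&(y>-50)&(x<-30)&(x>-90); bx=np.percentile(x[b],2) if b.any() else np.nan
    print("n",m.sum(),"near face y",round(np.polyval(k,0),1),"dyaw",round(np.degrees(np.arctan(k[0])),2),"front x",round(fx,1),"back x",round(bx,1))
E
python3 - <<'E'
from h import *
s=get_state(); print(s["ft_force"],s["torque"],s["grip_width"]*87)
sideframe(np.load("/tmp/side0.npy"),(422.1,135.3),3)
im,D=snap("side","side8")
sideframe(D,(422.1,135.3),3)
plan(at((710.4,-31.3),5,(-115+4.5,0)),5)
E
```

```text
[ 0.94959061 -0.18422007 -0.80066558] [ 0.12713599 -0.20358077  0.00024081] 36.25583615185559
n 288 near face y -51.8 dyaw -0.39 front x 58.3 back x -61.1
n 291 near face y -49.0 dyaw 0.04 front x 65.4 back x -54.9
t 8.3 tcp [431.1 135.4 -29.7] yaw 3.39 -> xyz [   0.9 -186.1  158.4] roll -1.61
```

Emit:
jog_arm(
  claw=[60,60,60,60,60],
  xyz=[
    [0,0,18],
    [0,0,40],
    [0,-8,62],
    [0,-20,84],
    [0,-30,105],
  ],
  roll=[0,0,0,0,0],
)

```text
time: 8.8
position: [0.5375, 0.1114, -0.0297]
tool_rot: [-0.047, 1.566, 0.047]
ft_force: [-1.3, 0.7, -0.0]
grip_width: 0.414
```

```bash
python3 - <<'E'
from h import *
plan(at((710.4,-31.3),5,(-112.5,-3.1)),5.3,-.0297)
E
```

```text
t 8.8 tcp [537.5 111.4 -29.7] yaw 3.43 -> xyz [   0.2 -159.    51.7] roll -1.87
```

Emit:
jog_arm(
  claw=[60,60,60,60,60],
  xyz=[
    [0,-20,8],
    [0,-45,18],
    [0,-70,28],
    [0,-95,38],
    [0,-120,46],
  ],
  roll=[0,0,0,0,0],
)

```text
time: 9.3
position: [0.5904, -0.0054, -0.0297]
tool_rot: [-0.046, 1.567, 0.049]
ft_force: [-0.7, 1.9, 1.1]
grip_width: 0.418
```

Emit:
jog_arm(
  claw=[60,60,60,60],
  xyz=[
    [0,-18,3],
    [0,-33,5],
    [0,-37,5],
    [0,-37,5],
  ],
  roll=[-1,-2,-2,-2],
)

```text
time: 9.7
position: [0.5976, -0.0431, -0.0297]
tool_rot: [-0.073, 1.567, 0.074]
ft_force: [-0.5, -2.1, 0.8]
grip_width: 0.417
```

```bash
cat >> h.py <<'E'
G=(710.4,-31.3); GY=5.0
E
python3 - <<'E'
from h import *
plan(at(G,GY,(-112.5,-3.1)),5.3,-.0297)
s=get_state(); print(s["ft_force"],s["grip_width"]*87)
im,D=snap("side","side9"); sideframe(D,at(G,GY,(-115,0))*1000,GY)
i2,D2=snap("top","top9"); o,m,P=frames(D2); print(o)
a=im[170:270,270:400,::-1]; b=i2[130:230,225:355,::-1]
cv2.imwrite("pics/c9.png",cv2.resize(np.hstack([a,b]),None,fx=3,fy=3,interpolation=cv2.INTER_CUBIC))
E
```

```text
t 9.7 tcp [597.6 -43.1 -29.7] yaw 5.39 -> xyz [ 0.  -1.2  0.9] roll 0.09
[-0.53768069 -2.13474176  0.76878361] 36.24939064821932
n 302 near face y -50.5 dyaw -0.2 front x nan back x -62.4
[((410.95867919921875, -146.46548461914062), (100.19027709960938, 120.64421844482422), 73.7802505493164)]
```

View pics/c9.png

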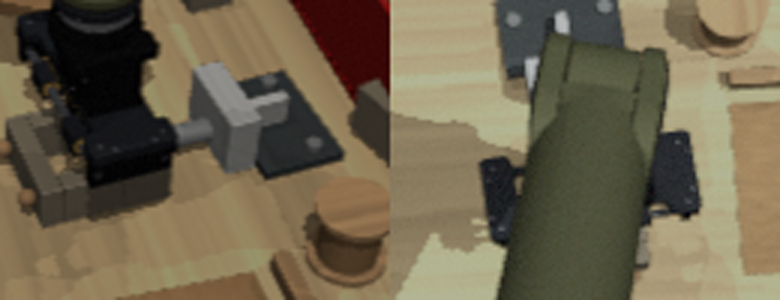

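Side half of the picture: frame lined up in front of the pin, which is visible at (190,130), and the shoulder at (225,120). The lateral measures agree to about 1 mm. Nudge sideways and push on gently.

Emit:
jog_arm(
  claw=[60,60,60,60,60],
  xyz=[
    [0,-1,0],
    [0,-1,4],
    [0,-1,8],
    [0,-1,12],
    [0,-1,16],
  ],
  roll=[0,0,0,0,0],
)

```text
time: 10.3
position: [0.6136, -0.0412, -0.0297]
tool_rot: [-0.074, 1.567, 0.076]
ft_force: [-4.3, -0.1, 4.1]
grip_width: 0.418
```

Emit:
jog_arm(
  claw=[60,60,60,60,60],
  xyz=[
    [0,0,3],
    [0,0,6],
    [0,0,9],
    [0,0,12],
    [0,0,12],
  ],
  roll=[0,0,0,0,0],
)

```text
time: 10.8
position: [0.6265, -0.04, -0.0297]
tool_rot: [-0.075, 1.566, 0.076]
ft_force: [-0.0, 0.2, 2.5]
grip_width: 0.416
```

```bash
python3 - <<'E'
from h import *
plan(at(G,GY,(-57.5,-3.1)),5.3,-.0297)
s=get_state(); print(s["ft_force"],s["torque"],s["grip_width"]*87)
im,D=snap("side","side10"); sideframe(D,at(G,GY,(-96,0))*1000,GY)
E
```

```text
t 10.8 tcp [626.5 -40.  -29.7] yaw 5.5 -> xyz [ 0.1 -2.  26.8] roll 0.2
[-2.45521600e-03  2.08194858e-01  2.49376441e+00] [-0.02284946  0.2292902  -0.0829645 ] 36.22452611214082
n 306 near face y -49.9 dyaw -0.32 front x 63.9 back x -52.8
```

The frame is already past the 36 mm stop point with almost no force, so it looks like it fits. Continue to the shoulder.

Emit:
jog_arm(
  claw=[60,60,60,60,60],
  xyz=[
    [0,-2,4],
    [0,-2,8],
    [0,-2,12],
    [0,-2,16],
    [0,-2,20],
  ],
  roll=[0,0,0,0,0],
)

```text
time: 11.35
position: [0.6469, -0.0402, -0.0297]
tool_rot: [-0.075, 1.566, 0.076]
ft_force: [-2.4, -1.0, 3.4]
grip_width: 0.417
```

Emit:
jog_arm(
  claw=[60,60,60,60,60],
  xyz=[
    [0,0,3],
    [0,0,6],
    [0,0,9],
    [0,0,11],
    [0,0,12],
  ],
  roll=[0,0,0,0,0],
)

```text
time: 11.85
position: [0.6535, -0.0395, -0.0298]
tool_rot: [-0.074, 1.577, 0.077]
ft_force: [-20.0, 0.1, 16.8]
grip_width: 0.417
```

```bash
python3 - <<'E'
from h import *
plan(at(G,GY,(-57.5,-3.1)),5.3,-.0297)
s=get_state(); print(s["ft_force"],s["torque"],s["grip_width"]*87)
im,D=snap("side","side11"); sideframe(D,at(G,GY,(-60,0))*1000,GY)
cv2.imwrite("pics/c11.png",cv2.resize(im[170:270,270:400,::-1],None,fx=5,fy=5,interpolation=cv2.INTER_CUBIC))
E
```

```text
t 11.85 tcp [653.5 -39.5 -29.8] yaw 5.5 -> xyz [-0.1  0.1 -0.1] roll 0.2
[-19.97132293   0.13004354  16.75506986] [-0.16341572  3.69214405  0.28758528] 36.297713851521856
n 275 near face y -52.0 dyaw 0.18 front x 88.0 back x -61.3
```

View pics/c11.png

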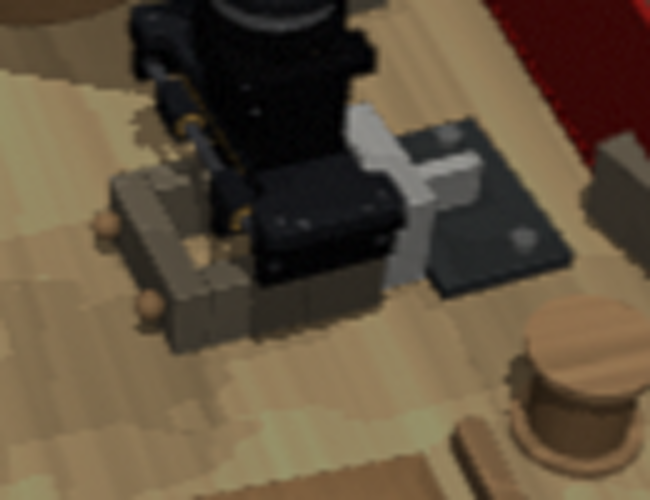

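The frame is fully home: front face on the shoulder block at (400,280), pose within 0.1 mm of the prediction, and a firm 20 N stop. So this left frame fits. Pull it straight back off the pin.

Emit:
jog_arm(
  claw=[60,60,60,60,60],
  xyz=[
    [0,0,-6],
    [0,0,-16],
    [0,0,-28],
    [0,0,-40],
    [0,0,-52],
  ],
  roll=[0,0,0,0,0],
)

```text
time: 12.4
position: [0.6017, -0.0444, -0.0296]
tool_rot: [-0.074, 1.575, 0.077]
ft_force: [0.9, 0.4, -0.8]
grip_width: 0.419
```

Emit:
jog_arm(
  claw=[60,60,60],
  xyz=[
    [0,0,-8],
    [0,0,-12],
    [0,0,-12],
  ],
  roll=[0,0,0],
)

```text
time: 12.7
position: [0.589, -0.0454, -0.0297]
tool_rot: [-0.074, 1.576, 0.077]
ft_force: [-1.8, 0.4, -0.0]
grip_width: 0.422
```

```bash
python3 - <<'E'
from h import *
plan(at(G,GY,(-57.5-62,-3.1)),5.3,-.0297)
plan(at((618,-280),0,(2.5,-3.1)),0.3,-.0295)
s=get_state(); print(s["ft_force"],s["grip_width"]*87)
im,D=snap("side","side12"); sideframe(D,at(G,GY,(-122,0))*1000,GY)
E
```

```text
t 12.7 tcp [589.  -45.4 -29.7] yaw 5.51 -> xyz [0.  0.4 2.7] roll 0.21
t 12.7 tcp [589.  -45.4 -29.7] yaw 5.51 -> xyz [  -0.8 -239.6    8.5] roll 5.21
[-1.78467412  0.38001886 -0.04984349] 36.757277223548776
n 293 near face y -52.1 dyaw -0.13 front x nan back x -63.5
```

Emit:
jog_arm(
  claw=[60,60,60,60,60],
  xyz=[
    [0,-18,0],
    [0,-40,0],
    [0,-62,0],
    [0,-84,0],
    [0,-106,2],
  ],
  roll=[0,1,2,3,5],
)

```text
time: 13.25
position: [0.6023, -0.1502, -0.0296]
tool_rot: [-0.004, 1.577, 0.01]
ft_force: [0.5, 2.5, 1.8]
grip_width: 0.418
```

```bash
python3 - <<'E'
from h import *
plan(at((618,-280),0,(2.5,-3.1)),0.3,-.0295)
s=get_state(); print(s["ft_force"],s["grip_width"]*87)
E
```

```text
t 13.25 tcp [ 602.3 -150.2  -29.6] yaw 0.51 -> xyz [  -0.6 -133.1   17. ] roll 0.21
[0.51086063 2.54219181 1.75793115] 36.374279895959
```

Emit:
jog_arm(
  claw=[60,60,60,60,60],
  xyz=[
    [0,-18,3],
    [0,-38,7],
    [0,-58,11],
    [0,-78,15],
    [0,-98,17],
  ],
  roll=[0,0,0,0,0],
)

```text
time: 13.75
position: [0.6221, -0.2469, -0.0295]
tool_rot: [-0.004, 1.575, 0.012]
ft_force: [-0.5, 3.9, 3.9]
grip_width: 0.415
```

Emit:
jog_arm(
  claw=[60,60,60,60],
  xyz=[
    [0,-15,0],
    [0,-30,0],
    [0,-35,0],
    [0,-35,0],
  ],
  roll=[0,0,0,0],
)

```text
time: 14.15
position: [0.6223, -0.2842, -0.0296]
tool_rot: [-0.005, 1.575, 0.009]
ft_force: [1.4, -2.2, 1.3]
grip_width: 0.414
```

```bash
python3 - <<'E'
from h import *
plan(at((618,-280),0,(2.5,-3.1)),0.3,-.0295)
s=get_state(); print(s["ft_force"],s["grip_width"]*87)
im,D=snap("side","side13"); sideframe(D,(618,-280),0)
E
```

```text
t 14.15 tcp [ 622.3 -284.2  -29.6] yaw 0.53 -> xyz [-0.1  1.1 -1.8] roll 0.23
[ 1.41664481 -2.23260613  1.27103492] 36.031380458285504
n 195 near face y -53.0 dyaw -0.31 front x nan back x -59.4
```

The fitting frame is on the sheet, within a few mm of its centre. Release it and rise.

Emit:
jog_arm(
  claw=[0,0,0,0,0],
  xyz=[
    [0,0,0],
    [0,0,0],
    [0,0,-5],
    [0,0,-10],
    [0,0,-10],
  ],
  roll=[0,0,0,0,0],
)

```text
time: 14.7
position: [0.6105, -0.2833, -0.03]
tool_rot: [-0.004, 1.577, 0.01]
ft_force: [-0.2, -0.9, -0.4]
grip_width: 0.309
```

Emit:
jog_arm(
  claw=[0,0,0,0,0],
  xyz=[
    [-15,0,0],
    [-40,0,0],
    [-70,0,0],
    [-100,0,0],
    [-100,0,0],
  ],
  roll=[0,0,0,0,0],
)

```text
time: 15.2
position: [0.6142, -0.2855, 0.0763]
tool_rot: [-0.006, 1.569, 0.008]
ft_force: [0.5, -0.4, 0.2]
grip_width: 0.006
```

```bash
python3 - <<'E'
from h import *
plan(at((410.9,-146.4),-16.2,(-7,-3)),-16.2,.06)
s=get_state(); print(s["ft_force"],s["grip_width"]*87)
im,D=snap("side","side14"); sideframe(D,(618,-280),0)
E
```

```text
t 15.2 tcp [ 614.2 -285.5   76.3] yaw 0.51 -> xyz [  16.   140.1 -209.7] roll 16.71
[ 0.4919503  -0.39264581  0.23897078] 0.5061881996139271
n 323 near face y -51.5 dyaw 0.23 front x 53.0 back x -66.2
```

Emit:
jog_arm(
  claw=[0,0,0,0,0],
  xyz=[
    [0,140,-209],
    [0,140,-209],
    [0,140,-209],
    [0,140,-209],
    [5,140,-209],
  ],
  roll=[3,6,10,13,17],
)

```text
time: 15.75
position: [0.4005, -0.1454, 0.0687]
tool_rot: [0.229, 1.561, -0.226]
ft_force: [0.0, 0.4, 1.5]
grip_width: 0.007
```

```bash
python3 - <<'E'
from h import *
plan(at((410.9,-146.4),-16.2,(-7,-3)),-16.2,.021)
E
```

```text
t 15.75 tcp [ 400.5 -145.4   68.7] yaw -16.61 -> xyz [47.7 -1.1  3.4] roll -0.41
```

Emit:
jog_arm(
  claw=[0,0,0,0,0],
  xyz=[
    [15,-1,3],
    [30,-1,3],
    [45,-1,3],
    [48,-1,3],
    [48,-1,3],
  ],
  roll=[0,0,0,0,0],
)

```text
time: 16.25
position: [0.402, -0.147, 0.0201]
tool_rot: [0.229, 1.564, -0.226]
ft_force: [0.5, 0.3, 0.3]
grip_width: 0.01
```

```bash
python3 - <<'E'
from h import *
plan(at((410.9,-146.4),-16.2,(-7,-3)),-16.2,-.0297)
im,D=snap("side","side15"); cv2.imwrite("pics/c15.png",cv2.resize(im[200:340,190:400,::-1],None,fx=3.7,fy=3.7))
E
```

```text
t 16.25 tcp [ 402.  -147.    20.1] yaw -16.62 -> xyz [49.8 -0.   1.7] roll -0.42
```

View pics/c15.png

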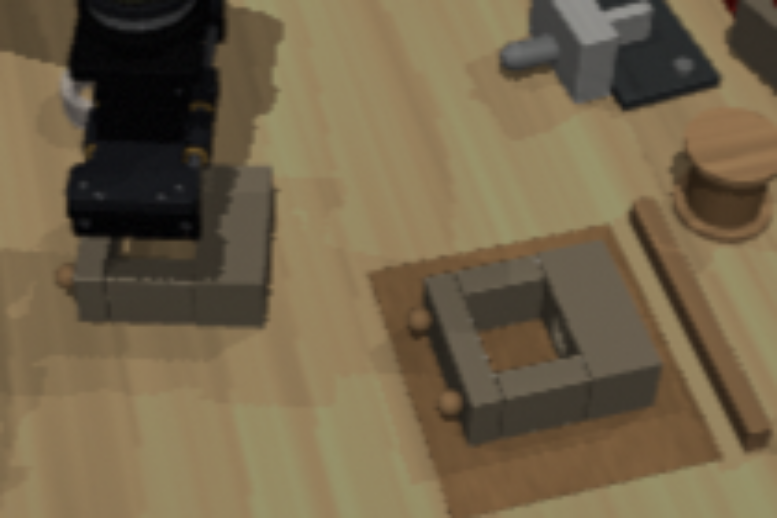

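The first frame, at (545,340), lies wholly on the sheet, pegs included. The gripper is over the second frame's window. Descend, spread lightly to centre, then bring the fingers to the front wall and spread firmly.

Emit:
jog_arm(
  claw=[0,0,0,0,0],
  xyz=[
    [12,0,1],
    [25,0,1],
    [38,0,1],
    [50,0,1],
    [50,0,1],
  ],
  roll=[0,0,0,0,0],
)

```text
time: 16.8
position: [0.4019, -0.1472, -0.0309]
tool_rot: [0.229, 1.566, -0.227]
ft_force: [-0.3, -0.8, 0.8]
grip_width: 0.003
```

Emit:
jog_arm(
  claw=[25,25,25,25,25],
  xyz=[
    [0,0,4],
    [0,0,8],
    [0,0,12],
    [0,0,15],
    [0,0,15],
  ],
  roll=[0,0,0,0,0],
)

```text
time: 17.3
position: [0.417, -0.1517, -0.0307]
tool_rot: [0.229, 1.565, -0.227]
ft_force: [-0.6, 0.2, -0.5]
grip_width: 0.274
```

Emit:
jog_arm(
  claw=[60,60,60,60,60],
  xyz=[
    [0,0,0],
    [0,0,0],
    [0,0,0],
    [0,0,0],
    [0,0,0],
  ],
  roll=[0,0,0,0,0],
  force=30,
)

```text
time: 17.8
position: [0.4172, -0.1516, -0.0307]
tool_rot: [0.229, 1.565, -0.227]
ft_force: [0.8, -0.0, -0.9]
grip_width: 0.407
```

```bash
python3 - <<'E'
from h import *
s=get_state(); print(s["ft_force"],s["torque"],s["grip_width"]*87)
for f in("side0","side14"): sideframe(np.load(f"/tmp/{f}.npy"),(410.9,-146.4),-16.2)
im,D=snap("side","side16"); sideframe(D,(410.9,-146.4),-16.2)
plan((.4109,-.1464),-16.2)
E
```

```text
[ 0.83624349 -0.00900022 -0.92274514] [ 0.0476236  -0.11655494  0.0634991 ] 35.39734738082637
n 348 near face y -52.7 dyaw 0.08 front x 59.3 back x -59.9
n 355 near face y -52.7 dyaw 0.22 front x 59.5 back x -60.8
n 308 near face y -51.8 dyaw -0.39 front x 63.3 back x -57.1
t 17.85 tcp [ 417.2 -151.6  -30.7] yaw -16.63 -> xyz [ 0.   3.2 -7.5] roll -0.43
```

Emit:
jog_arm(
  claw=[60,60,60,60,60],
  xyz=[
    [0,6,18],
    [0,14,38],
    [0,26,58],
    [0,42,78],
    [0,60,97],
  ],
  roll=[0,0,0,0,0],
)

```text
time: 18.35
position: [0.5271, -0.1235, -0.0307]
tool_rot: [0.229, 1.566, -0.23]
ft_force: [-6.3, -3.0, 10.3]
grip_width: 0.416
```

```bash
python3 - <<'E'
from h import *
plan(at(G,GY,(-112,-3.6)),5,-.0300)
s=get_state(); print(s["ft_force"],s["grip_width"]*87)
E
```

```text
t 18.35 tcp [ 527.1 -123.5  -30.7] yaw -16.72 -> xyz [-1.2 96.2 46.3] roll -21.72
[-6.34848355 -3.01622568 10.30925753] 36.203341560117295
```

Emit:
jog_arm(
  claw=[60,60,60,60,60],
  xyz=[
    [0,18,9],
    [0,38,19],
    [0,58,29],
    [0,78,39],
    [0,96,46],
  ],
  roll=[-4,-9,-14,-18,-22],
)

```text
time: 18.85
position: [0.5995, -0.0457, -0.0307]
tool_rot: [-0.074, 1.577, 0.074]
ft_force: [-2.3, -2.8, 6.2]
grip_width: 0.41
```

```bash
python3 - <<'E'
from h import *
plan(at(G,GY,(-112,-3.6)),5,-.0300)
s=get_state(); print(s["ft_force"],s["grip_width"]*87)
im,D=snap("side","side17"); sideframe(D,at(G,GY,(-115,0))*1000,GY)
E
```

```text
t 18.85 tcp [599.5 -45.7 -30.7] yaw 5.4 -> xyz [-0.7  1.  -0.2] roll 0.4
[-2.32677508 -2.8242092   6.22006353] 35.63218344968004
n 292 near face y -53.1 dyaw 0.23 front x nan back x -62.0
```

Emit:
jog_arm(
  claw=[60,60,60,60,60],
  xyz=[
    [0,1,0],
    [0,1,3],
    [0,1,6],
    [0,1,9],
    [0,1,12],
  ],
  roll=[0,0,0,0,0],
)

```text
time: 19.4
position: [0.6121, -0.0404, -0.0307]
tool_rot: [-0.076, 1.577, 0.079]
ft_force: [-4.1, -0.4, 5.0]
grip_width: 0.414
```

Emit:
jog_arm(
  claw=[60,60,60,60,60],
  xyz=[
    [0,0,2],
    [0,0,4],
    [0,0,6],
    [0,0,8],
    [0,0,8],
  ],
  roll=[0,0,0,0,0],
)

```text
time: 19.9
position: [0.614, -0.0405, -0.0307]
tool_rot: [-0.073, 1.589, 0.078]
ft_force: [-17.5, 0.2, 17.2]
grip_width: 0.414
```

```bash
python3 - <<'E'
from h import *
plan(at(G,GY,(-93,-3.6)),5,-.0300)
s=get_state(); print(s["ft_force"],s["torque"],s["grip_width"]*87)
im,D=snap("side","side18"); sideframe(D,at(G,GY,(-96,0))*1000,GY)
E
```

```text
t 19.9 tcp [614.  -40.5 -30.7] yaw 5.52 -> xyz [-0.8 -2.9  3.8] roll 0.52
[-17.4748945    0.1781885   17.18767997] [-0.29606372  3.32273756 -0.10416515] 36.013355527310544
n 286 near face y -49.7 dyaw 0.09 front x 81.7 back x -63.5
```

It stopped at 17 N, about 4 mm before the expected stop and about 2.3 mm off laterally, so the tip is probably touching the bore's rim off-centre. Back off, recentre and press again.

Emit:
jog_arm(
  claw=[60,60,60,60,60],
  xyz=[
    [0,0,-4],
    [0,-2,-8],
    [0,-3,-8],
    [0,-3,-8],
    [0,-3,-8],
  ],
  roll=[0,0,0,0,0],
)

```text
time: 20.45
position: [0.6063, -0.0436, -0.0305]
tool_rot: [-0.073, 1.589, 0.079]
ft_force: [-2.5, 2.0, 4.2]
grip_width: 0.413
```

```bash
python3 - <<'E'
from h import *
plan(at(G,GY,(-93,-3.6)),5,-.0300)
s=get_state(); print(s["ft_force"],s["torque"],s["grip_width"]*87)
im,D=snap("side","side19"); sideframe(D,at(G,GY,(-104,0))*1000,GY)
E
```

```text
t 20.45 tcp [606.3 -43.6 -30.5] yaw 5.54 -> xyz [-0.7 -0.5 11.7] roll 0.54
[-2.47833541  2.02918556  4.15223123] [ 0.23797553  0.28864335 -0.04942042] 35.946063490425274
n 289 near face y -52.0 dyaw 0.29 front x nan back x -63.6
```

Emit:
jog_arm(
  claw=[60,60,60,60,60],
  xyz=[
    [0,0,3],
    [0,0,6],
    [0,0,9],
    [0,0,11],
    [0,0,13],
  ],
  roll=[0,0,0,0,0],
)

```text
time: 21.0
position: [0.6171, -0.0438, -0.0307]
tool_rot: [-0.073, 1.594, 0.078]
ft_force: [-10.6, 0.5, 13.5]
grip_width: 0.413
```

Emit:
jog_arm(
  claw=[60,60,60,60],
  xyz=[
    [0,0,2],
    [0,0,4],
    [0,0,6],
    [0,0,6],
  ],
  roll=[0,0,0,0],
)

```text
time: 21.4
position: [0.6166, -0.0437, -0.0307]
tool_rot: [-0.072, 1.607, 0.079]
ft_force: [-19.7, 2.1, 20.5]
grip_width: 0.413
```

```bash
python3 - <<'E'
from h import *
plan(at(G,GY,(-93,-3.6)),5,-.0300)
s=get_state(); print(s["ft_force"],s["torque"],s["grip_width"]*87)
im,D=snap("side","side20"); sideframe(D,at(G,GY,(-96,0))*1000,GY)
cv2.imwrite("pics/c20.png",cv2.resize(im[170:270,270:400,::-1],None,fx=5,fy=5,interpolation=cv2.INTER_CUBIC))
E
```

```text
t 21.4 tcp [616.6 -43.7 -30.7] yaw 5.48 -> xyz [-0.7  0.6  1.5] roll 0.48
[-19.72972235   2.13536757  20.4806779 ] [-0.1037551   3.60079694  0.03002126] 35.96402626399074
n 277 near face y -53.1 dyaw 0.37 front x nan back x -59.8
```

View pics/c20.png

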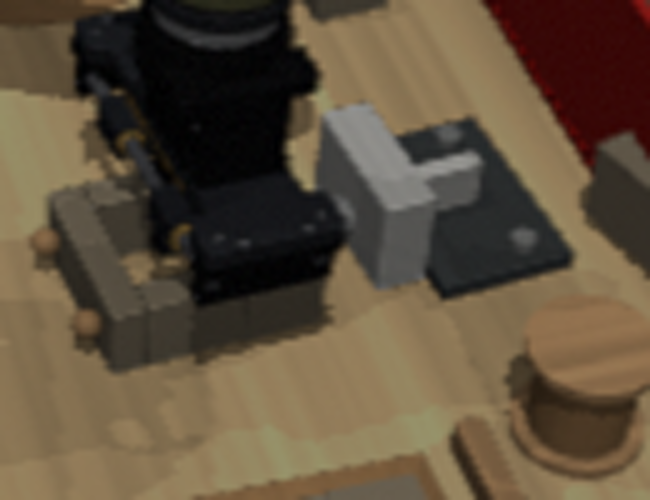

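Frame pressed on the pin's tip with the gap to the shoulder clearly visible at (345,210). The measured origin is about 36 mm short, as expected for too small a bore. Before moving on I'll check the frame's flatness and the tool tilt.

```bash
cat >> h.py <<'E'
def flat(f,c,yaw):
    P=cloud("side",np.load(f"/tmp/{f}.npy"))*1000; a=np.radians(yaw); d=P[...,:2]-np.array(c); x=d[...,0]*np.cos(a)+d[...,1]*np.sin(a); y=-d[...,0]*np.sin(a)+d[...,1]*np.cos(a); z=P[...,2]
    g=cv2.cvtColor(cv2.imread(f"pics/{f}.png"),cv2.COLOR_BGR2GRAY)
    for n,m in(("back rail",(x>-58)&(x<-44)&(abs(y)<45)),("near rail",(x>-38)&(x<0)&(y>-46)&(y<-34)),("front",(x>20)&(x<55)&(abs(y)<45))):
        m=m&(g>40)&(z>34)&(z<56); print(n,m.sum(),np.median(z[m]).round(1) if m.any() else None,end="; ")
    print()
E
python3 - <<'E'
from h import *
for f,c,y in(("side0",(410.9,-146.4),-16.2),("side0",(422.1,135.3),3),("side11",at(G,GY,(-60,0))*1000,5),("side17",at(G,GY,(-115,0))*1000,5),("side20",at(G,GY,(-96,0))*1000,5)): flat(f,c,y)
s=get_state(); R=cv2.Rodrigues(np.array(s["tool_rot"]))[0]; print(R.round(4))
plan(at(G,GY,(-93-35,-3.6)),5,-.0300)
E
```

```text
back rail 171 45.2; near rail 58 45.2; front 419 45.2; 
back rail 105 45.7; near rail 40 45.8; front 249 45.5; 
back rail 124 45.0; near rail 27 44.8; front 0 None; 
back rail 130 45.1; near rail 21 45.3; front 0 None; 
back rail 130 44.9; near rail 26 45.0; front 0 None; 
[[-0.0372 -0.0953  0.9948]
 [ 0.0026  0.9954  0.0954]
 [-0.9993  0.0061 -0.0368]]
t 21.45 tcp [616.6 -43.7 -30.7] yaw 5.48 -> xyz [  0.6   0.9 -33.5] roll 0.48
```

The frame is flat: rail heights match the start. Re-seat the grip and pull off the tip.

Emit:
jog_arm(
  claw=[28,28,60,60,60],
  xyz=[
    [0,0,-1],
    [0,0,-2],
    [0,0,-2],
    [0,0,-2],
    [0,0,-2],
  ],
  roll=[0,0,0,0,0],
)

```text
time: 21.95
position: [0.6152, -0.0442, -0.0304]
tool_rot: [-0.072, 1.606, 0.079]
ft_force: [0.1, -0.3, 4.0]
grip_width: 0.413
```

Emit:
jog_arm(
  claw=[60,60,60,60,60],
  xyz=[
    [0,0,-4],
    [0,0,-12],
    [0,0,-20],
    [0,0,-30],
    [0,0,-35],
  ],
  roll=[0,0,0,0,0],
)

```text
time: 22.45
position: [0.5782, -0.0478, -0.0297]
tool_rot: [-0.072, 1.608, 0.078]
ft_force: [0.6, 0.1, -1.2]
grip_width: 0.414
```

```bash
python3 - <<'E'
from h import *
s=get_state(); print(s["ft_force"],s["torque"],s["grip_width"]*87)
im,D=snap("side","side21"); c=at(G,GY,(-134,0))*1000; sideframe(D,c,GY); flat("side21",c,5)
plan(at((608,290.8),5,(3,-3.6)),5,-.0295)
E
```

```text
[ 0.56062248  0.05165091 -1.21697166] [-0.04356282 -0.27442717  0.06133069] 35.98269168700342
n 294 near face y -54.0 dyaw 0.33 front x nan back x -60.5
back rail 135 46.8; near rail 27 46.5; front 0 None; 
t 22.5 tcp [577.7 -47.8 -29.6] yaw 5.44 -> xyz [ -0.5 330.5  65.2] roll 0.44
```

The frame may have risen about 1 mm because the pull followed the tilted tool axis. I'll loosen so it settles, then re-grip and keep z level.

Emit:
jog_arm(
  claw=[25,25,25,60,60],
  xyz=[
    [0,0,0],
    [0,0,0],
    [0,0,0],
    [0,0,0],
    [0,0,0],
  ],
  roll=[0,0,0,0,0],
)

```text
time: 23.0
position: [0.5776, -0.0477, -0.0297]
tool_rot: [-0.071, 1.609, 0.078]
ft_force: [-2.0, 0.7, 1.3]
grip_width: 0.413
```

Emit:
jog_arm(
  claw=[60,60],
  xyz=[
    [0,0,0],
    [0,0,0],
  ],
  roll=[0,0],
)

```text
time: 23.2
position: [0.5775, -0.0477, -0.0297]
tool_rot: [-0.071, 1.609, 0.078]
ft_force: [-1.7, 0.0, 0.6]
grip_width: 0.412
```

```bash
python3 - <<'E'
from h import *
s=get_state(); print(s["ft_force"],s["torque"],s["grip_width"]*87)
im,D=snap("side","side22"); c=at(G,GY,(-134,0))*1000; sideframe(D,c,GY); flat("side22",c,5)
plan(at((608,290.8),5,(3,-3.6)),5,-.0297)
E
```

```text
[-1.6908383   0.04885609  0.57777107] [-0.05938197  0.20139496  0.00532616] 35.85322871438405
n 294 near face y -53.7 dyaw 0.27 front x nan back x -70.8
back rail 132 46.8; near rail 25 45.3; front 0 None; 
t 23.25 tcp [577.5 -47.8 -29.7] yaw 5.44 -> xyz [ -0.5 330.5  65.3] roll 0.44
```

Emit:
jog_arm(
  claw=[60,60,60,60,60],
  xyz=[
    [0,20,4],
    [0,45,9],
    [0,70,14],
    [0,95,19],
    [0,120,24],
  ],
  roll=[0,0,0,0,0],
)

```text
time: 23.75
position: [0.5908, 0.0742, -0.0298]
tool_rot: [-0.071, 1.608, 0.077]
ft_force: [0.0, -1.7, -0.3]
grip_width: 0.41
```

```bash
python3 - <<'E'
from h import *
s=get_state(); print(s["ft_force"],s["grip_width"]*87)
plan(at((608,290.8),5,(3,-3.6)),5,-.0297)
E
```

```text
[ 0.04945048 -1.67326821 -0.28052498] 35.71331285859562
t 23.75 tcp [590.8  74.2 -29.8] yaw 5.41 -> xyz [ -0.5 210.4  40.5] roll 0.41
```

Emit:
jog_arm(
  claw=[60,60,60,60,60],
  xyz=[
    [0,20,4],
    [0,45,9],
    [0,70,14],
    [0,95,19],
    [0,120,24],
  ],
  roll=[0,0,0,0,0],
)

```text
time: 24.25
position: [0.6042, 0.1962, -0.03]
tool_rot: [-0.072, 1.607, 0.076]
ft_force: [-0.5, -1.7, 0.6]
grip_width: 0.413
```

Emit:
jog_arm(
  claw=[60,60,60,60,60],
  xyz=[
    [0,20,4],
    [0,42,9],
    [0,64,13],
    [0,84,16],
    [0,88,16],
  ],
  roll=[0,0,0,0,0],
)

```text
time: 24.75
position: [0.6117, 0.2897, -0.0302]
tool_rot: [-0.073, 1.606, 0.081]
ft_force: [0.9, 0.4, 1.0]
grip_width: 0.412
```

```bash
python3 - <<'E'
from h import *
s=get_state(); print(s["ft_force"],s["grip_width"]*87)
plan(at((608,290.8),5,(3,-3.6)),5,-.0297)
im,D=snap("side","side23"); c=(608,290.8); sideframe(D,c,GY); flat("side23",c,5)
E
```

```text
[0.8942072  0.40594669 1.03047901] 35.88592853012584
t 24.75 tcp [611.7 289.7 -30.2] yaw 5.6 -> xyz [-0.5 -2.2 -0.6] roll 0.6
n 250 near face y -50.6 dyaw 0.31 front x 61.4 back x -58.5
back rail 89 45.5; near rail 23 44.6; front 0 None;
```

Frame 2 is centred on the disc. Release and rise.

Emit:
jog_arm(
  claw=[0,0,0,0,0],
  xyz=[
    [0,0,0],
    [0,0,0],
    [0,0,-5],
    [0,0,-11],
    [0,0,-11],
  ],
  roll=[0,0,0,0,0],
)

```text
time: 25.3
position: [0.5991, 0.2873, -0.03]
tool_rot: [-0.073, 1.608, 0.08]
ft_force: [0.0, 0.8, 0.5]
grip_width: 0.305
```

Emit:
jog_arm(
  claw=[0,0,0,0,0],
  xyz=[
    [-15,0,0],
    [-40,0,-2],
    [-70,0,-4],
    [-110,0,-4],
    [-150,0,-4],
  ],
  roll=[0,0,0,0,0],
)

```text
time: 25.8
position: [0.6008, 0.2861, 0.1225]
tool_rot: [-0.072, 1.608, 0.08]
ft_force: [0.8, 0.3, -0.1]
grip_width: 0.003
```

Emit:
jog_arm(
  claw=[0,0,0,0,0],
  xyz=[
    [-40,0,-40],
    [-60,0,-90],
    [-60,0,-140],
    [-60,0,-150],
    [-60,0,-150],
  ],
  roll=[0,0,0,0,0],
)

```text
time: 26.3
position: [0.4515, 0.2721, 0.1905]
tool_rot: [-0.072, 1.607, 0.084]
ft_force: [0.5, 0.4, 0.7]
grip_width: 0.007
```

```bash
python3 - <<'E'
from h import *
im,D=snap("side","side24"); i2,D2=snap("top","top24")
print(frames(D2)[0]); sideframe(D,(608,290.8),GY); flat("side24",(608,290.8),5); sideframe(D,(612,-280),0); flat("side24",(612,-280),0)
a=im[90:340,180:420,::-1]; b=i2[120:330,90:430,::-1]; b=cv2.resize(b,(405,250)); cv2.imwrite("pics/c24.png",cv2.resize(np.hstack([a,b]),None,fx=1.24,fy=1.24))
s=get_state(); print(s["position"],s["ft_force"])
E
```

```text
[((604.97412109375, 289.27484130859375), (118.00849151611328, 101.4587631225586), 5.46609354019165), ((611.8677978515625, -278.45257568359375), (101.60660552978516, 122.79815673828125), 89.6258544921875)]
n 232 near face y -52.8 dyaw 0.11 front x 54.0 back x -66.0
back rail 69 45.4; near rail 24 45.0; front 177 45.4; 
n 327 near face y -51.5 dyaw 0.15 front x 58.8 back x -60.7
back rail 204 44.9; near rail 71 44.8; front 484 44.6; 
[0.45440549 0.27148287 0.18949668] [-0.20256521  0.17606631 -0.20955935]
```

View pics/c24.png

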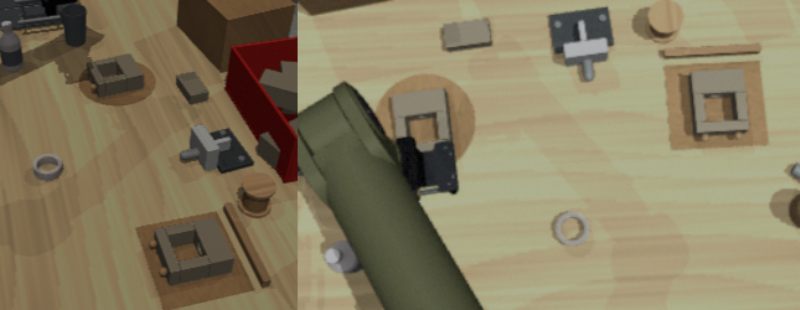

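Both frames lie flat in their places: one on the disc at (420,120), the other on the sheet at (718,105). The tape, spool, offcut and bottle haven't moved. Handing in.

```bash
python3 -c "
from h import *
print(order.close_job())"
```

```text
the job is handed in; nothing more can be done
None
```

Both frames are tested and placed, and the job is handed in at about 26 s of the 72 s allowed. I could not tell from the images which frame is called a and which b.

- **Left frame (fits):** it slid onto the pin until it stopped on the shoulder at 20 N, within about 1 mm of where "fully home" should be. It now lies on the cardboard sheet, about 4 mm from its centre.
- **Right frame (does not fit):** it stopped on the pin's tip at 20 N, measured about 36 mm short of home. It now lies on the disc, about 6 mm from its centre.

**Last checks:** in the final images both frames are flat at the right height and wholly on their places. The gripper is clear, and nothing I could see of the other things on the bench had moved.

These checks failed or disagreed along the way:
- **Finger height:** the finger tips were about 40 mm higher than the reported tool position. My first attempt to spread the fingers therefore happened in the air, above the left frame. I corrected for it from the depth images.
- **First press of the right frame:** it was about 2 mm off-centre and stopped some 4 mm early. I backed off, centred it and pressed again.
- **Possible slight lift:** while I pulled the right frame off the pin, depth readings showed it up to about 1.7 mm high (the noise is about 1 mm). I loosened the grip and took hold again. The back rail still read about 1.5 mm high just after that, but readings were normal once it was on the disc.

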